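Clip a paint sample board to the sloping easel

ROBOT

A 7-joint arm with a two-finger parallel gripper is mounted at the origin on the work surface. World frame = base frame: x ahead of the robot, y to its left, z up, the work surface at z = 0. Lengths are in m, angles in degrees, forces in N, time in s.
With the tool pointing down it reaches from about 0.425 to 0.875 m from the base axis. Payload 4.7 kg.
Tool frame: the origin (TCP) lies on the centre line of the jaws, within the pads' length; the fingertips stand 8 mm ahead of it and the grasp point (between the pads) lies 11 mm behind it; z points along the fingers, y is the direction in which the jaws open and shut (so a half turn about z gives the same grasp; the last joint's range is limited). The gripper opens to 87 mm and grips with 3 to 60 N. Pads are 19 mm wide; open, the fingers measure 117 mm over their backs; the gripper's body (75 mm by 190 mm) begins 51 mm behind the grasp point.
Start: joints at [69.219, 18.392, -4.016, 83.108, 1.295, 78.541, -3.26], TCP at [0.239, -0.604, 0.231] pointing down, gripper open.
Joint ranges: [-163.93, 163.93], [-17.29, 119.83], [-79.2, 71.16], [3.27, 140.29], [-89.18, 269.18], [5.43, 117.66], [-154.24, 154.24]. Speed limits (degrees/s): [147.25, 147.25, 180, 180, 180, 180, 180].

INTERFACE

Orientations are given as [roll, pitch, yaw] about the fixed x, y, z axes, in that order (R = Rz(yaw) Ry(pitch) Rx(roll)).
In Python, from cell import env gives the robot as it stands. The module is installed in compiled form; this text tells all that it offers.
- The arm moves only by the tool move_arm, never from a script. Its argument "steps" is a list of rows, each a list of 2 entries, a list of its own where there are three numbers: the shift along the tool's x, y, z in m, then the turn about the tool's z in rad. A call has 1 to 20 rows; each row is the pose to reach, as a shift and turn from the pose commanded when the call began, along the tool's axes at that moment; what a row does not reach only later rows make up. A row lasts 1/8 s, in which the tool goes at most 62.5 mm and 10.7 degrees, less where a joint would pass 70% of its speed; a pose out of reach is approached as far as the arm can. A call with a gripper value outside its range is refused whole. "hand" is the closure, from -1 (fully open) to 1 (shut), set as the call begins (left out, the last holds). The fingers move at their own pace and stop on an object; "squeeze" is the grip in N (left out, the last holds). Time passes only in rows, so rows that repeat a pose let the fingers close. It gives the time, the measured TCP pose, the force and the opening at its end, in the units of the state.
- env.get_obs(): the state, without advancing time (a new reading comes with each control period).
- env.read_camera(name): name is "scene" or "top" or "wrist"; returns (picture, depth): 420x560x3 uint8, red, green, blue; 420x560 float32, m along the optical axis (not along the pixel's ray), 0 where there is no reading.
- env.calibration(name): a dict with "intrinsics" (3x3 intrinsics, pixels), "position" and "orientation" of the camera in the world; the wrist camera has in their place "mount" (4x4, takes a point from camera to tool coordinates, whose origin is the TCP and whose axes are the flange's). Camera axes: x right, y up, looking along -z (the intrinsics and any distortion apply to the point x, -y, -z); pixel columns grow to the right and rows downward; lengths in m; the calibration is good to about 2 mm. The wrist camera is an equidistant fisheye: a pixel r from the principal point sees the ray r / f radians off the axis. A picture is of the moment at which its call begins: read the wrist's pose just before it. calibration takes no time and is no camera call.
- env.sign_off(): hands the job in, once; it reports no verdict.
Trained networks look in the newest picture that a camera, given by its name, has taken for a name from the list of things; names that differ only in an ending like _2 or _b are one class to them, and where a whole thing is asked for, a point or a joint stands for the part that bears it (a point fixed in the world has none). Each returns a list of dicts, best first, with "conf" (0 to 1); they miss things now and then, are a little off and sometimes report something else, mostly with a low value. They report only what shows in the picture. A call takes as long as a camera call. They do not tell look-alikes from the thing itself.
- env.cut_out(camera, query): "region" (420x560 bool, what is visible of it) and "uv" ([column, row] in pixels, amid what is visible of it).
The state is a dict: "time_s": time; "qpos": joint angles; "joint_velocities": joint speeds; "effort": joint torques, N m; "tool_pos": TCP position; "tool_rot": TCP orientation; "force": force on the tool from outside, world axes, zero at the start; "wrist_torque": the same for the moment, N m; "grip_width": finger opening in m.
Only numpy, scipy, OpenCV 4.12 (cv2) and the standard library are available. Lean on these libraries where they do the work, as an engineer would, in place of code of your own. Each camera call takes 0.05 s, during which the arm holds its last target. There are 200 camera calls.

TASK

Get the large sample board ready for spraying: take it out of the rack and set it on the sloping easel, centred, its long bottom edge down on the ledge and its back flat against the two uprights. Then squeeze the spring clamp off its storage rail and clip it over the top edge of the board at one of the two uprights, pushed well on, so that its jaws pinch board and upright together. Leave the other things on the table where they are.

Things in the scene. Friction and masses are not known exactly. Their poses are not given: they have to be found in the camera images.
- sample: The large sample board: bare MDF, 180 mm wide (its y), 130 mm tall (its z), 9 mm thick (its x), 160 g. Origin at its centre; both faces and both long edges are alike. It starts upright in a slot of the rack, foot 12 mm above the table, the lowest 30 mm inside the slot (slot walls are 12 mm apart).
- small_sample: A smaller sample board, 110 x 70 x 9 mm, in the rack's other slot, 65 mm from the large one. Origin at its centre. Leave it alone.
- rack: Fixed aluminium rack, 130 x 160 mm, 42 mm high, with two slots along its y, at x = +30 mm (large board) and x = -35 mm (small board). Origin at the centre of its underside on the table.
- frame: Fixed plywood frame of the easel, leaning 30 degrees from vertical, its top towards the robot; its face looks away from the robot and up. x: normal of the face, y: level along the ledge, z: up the slope. Origin at the middle of the ledge, in the plane of the uprights' front faces, 48 mm above the table. A seated sample has its centre at (4.5, 0, 65) mm.
- left_top (a point): Top end (frame z = 130 mm, level with a seated board's top edge) of the upright at frame y = +70 mm, in its front face plane; axes as the frame's. The upright is 36 mm wide and 9 mm thick (x from -9 mm to 0); below z = 60 mm it is propped from behind. The 104 mm gap between the two uprights is open.
- right_top (a point): The same point of the other upright, at frame y = -70 mm. The ledge below is 200 mm long and reaches to frame x = 23 mm, where a lip 8 mm high ends it.
- rail: Fixed wooden storage rail: base 100 x 180 mm and an upright strip 18 mm thick (its x), 180 mm long (its y), top edge 100 mm above the table. Origin at the centre of its underside on the table.
- clamp: Sprung clamp like a big clothes peg, 104 mm long, 30 mm wide, 130 g: two black handles up, two rubber-padded jaws down. Origin on the hinge axis (its y), z from jaws to handles, x across the jaws. Starts clipped over the rail's top edge, its 16 mm hinge barrel resting on it. This body is the +x half; with the clamp open by q, the middle plane is turned by q/2 from it.
- clamp_pads (a point): Point 42 mm below the hinge axis, midway between the jaw pads at jaw value 0 (pads 18 mm high, 30 mm wide); axes as the clamp's. It belongs to the +x half.
- clamp_jaw (a joint): Opening of the clamp, rad: 0 = pads parallel 18 mm apart (on the rail, or on board plus upright), -0.2 = shut, 0.55 = fully squeezed (pads 40 mm apart). Handle ends are 53 mm above the hinge axis, 54 mm apart outside at 0; fully squeezed the handles are parallel, 26 mm outside, from 10 to 53 mm above the axis. Squeezing takes about 15 N; the jaws press with about 10 N.
- vase_a: Turned dark piece, 66 mm across, 130 mm tall, loose. Origin at its foot. Leave it alone.
- vase_b: As vase_a.
- vase_c: As vase_a.
- tape_roll: Roll of masking tape lying flat, 110 mm across, 25 mm high. Origin at its underside. Leave it alone.
- paint_tin: Paint tin, 90 mm across, 110 mm tall. Origin at its foot. Leave it alone.
- sanding_block: Cork sanding block, 100 x 60 x 28 mm. Origin at its underside. Leave it alone.
There are look-alikes about, which are no part of the job. Leave any green look-alike of the sample alone. Of the things that look like the clamp, the largest one is meant.

How it is judged:
By the outcome, as a careful person would: the job done as asked, in the order asked, and still so for the second after the job is handed in, with the robot touching nothing.
It also fails if it takes over 61 s, if anything falls off the work surface, if the arm or the gripper's body presses on something with over 40 N, if the wrist force passes 120 N, or if a joint passes its speed limit or range.

## Working session

There is one attempt and no reset: what is moved stays moved. The work goes in short steps, Python scripts to look and compute and a tool call to move; the robot and the scene stay as the last step left them, time stands still between calls to the robot, and variables do not carry over. Pictures are saved under pics/ and viewed, about 8 in all and at most 12, crops included, and the job is handed in when it is done.

Besides the shell and the picture viewer there is one more tool, called after "Request:" as name([rows], argument=value, ...), one row to a line, values as JSON. move_arm: Moves the arm, as the interface text tells. Its arguments: {"type":"object","properties":{"steps":{"type":"array"},"hand":{"type":"number"},"squeeze":{"type":"number"}},"required":["steps"]}

```bash
mkdir -p pics; cat > h.py <<'E'
import numpy as np, cv2
from cell import env
from scipy.spatial.transform import Rotation as R
def cal(n):
    c=env.calibration(n); return c
def Rot(o):
    o=np.array(o,float)
    if o.shape==(3,3): return o
    if o.shape==(4,): return R.from_quat(o).as_matrix()
    return R.from_euler('xyz',o,degrees=True).as_matrix()
def cloud(n,depth):
    c=cal(n);K=np.array(c['intrinsics']);h,w=depth.shape
    u,v=np.meshgrid(np.arange(w),np.arange(h))
    x=(u-K[0,2])/K[0,0];y=(v-K[1,2])/K[1,1]
    P=np.stack([x*depth,-y*depth,-depth],-1)
    P=P@Rot(c['orientation']).T+np.array(c['position'])
    P[depth<=0]=np.nan
    return P
def save(n,img): cv2.imwrite('pics/'+n,np.ascontiguousarray(img[...,::-1]))
E
python3 - <<'E'
from h import *
print(env.get_obs())
ims=[]
for n in ['scene','top','wrist']:
    print(n,env.calibration(n))
    im,d=env.read_camera(n); np.savez(n+'0.npz',im=im,d=d)
    ims.append(im)
    for q in ['sample','clamp','frame','rail','rack']:
        if n=='wrist':continue
        P=cloud(n,d)
        for r in env.cut_out(n,q)[:5]:
            p=P[r['region']]; print(n,q,round(r['conf'],2),np.round(r['uv']),r['region'].sum(),np.round(np.nanmedian(p,0),3),np.round(np.nanpercentile(p,2,axis=0),3),np.round(np.nanpercentile(p,98,axis=0),3))
save('s.png',cv2.resize(ims[0],(800,600)));save('t.png',cv2.resize(ims[1],(800,600)))
E
```

```text
{'time_s': 0.0, 'qpos': array([69.21872325, 18.43886934, -4.01638821, 83.17545508,  1.29473286,
       78.54012667, -3.25885795]), 'joint_velocities': array([-0.08392125,  0.00824674, -0.09516038,  0.05216467,  0.03331722,
        0.05851393,  0.05202542]), 'effort': array([-1.95678736e-04, -4.91286349e+01, -4.03940147e-01, -3.12532282e+01,
       -6.39695465e-02,  4.37951228e-02,  1.73227936e-04]), 'tool_pos': array([ 0.2389313 , -0.60391248,  0.22945892]), 'tool_rot': array([-1.79890781e+02,  5.22294361e-03,  2.15929453e+01]), 'force': array([-0.31651821,  0.05744948,  1.05576277]), 'wrist_torque': array([ 0.02550142, -0.00971633, -0.01774878]), 'grip_width': 0.08661968622693178}
scene {'intrinsics': array([[441.36435871,   0.        , 279.17397192],
       [  0.        , 441.36435871, 208.95190078],
       [  0.        ,   0.        ,   1.        ]]), 'position': array([1.32922039, 0.09153516, 0.81409993]), 'orientation': array([49.4372405 ,  1.07055204, 94.85197347])}
scene sample 0.92 [426. 169.] 1965 [0.274 0.406 0.073] [0.235 0.329 0.006] [0.31  0.487 0.132]
scene sample 0.71 
[... 2056 characters left out ...]
[309. 194.] 1292 [ 0.588 -0.054  0.06 ] [ 0.515 -0.15   0.019] [0.613 0.042 0.161]
top rack 0.89 [169. 219.] 1493 [0.507 0.351 0.015] [0.453 0.279 0.006] [0.544 0.431 0.046]
wrist {'intrinsics': array([[325.1922621 ,   0.        , 273.65715871],
       [  0.        , 325.1922621 , 210.48516963],
       [  0.        ,   0.        ,   1.        ]]), 'mount': array([[ 6.33248026e-04,  9.53749423e-01,  3.00602125e-01,
         8.34998047e-02],
       [ 9.99999558e-01, -8.12799387e-04,  4.72249489e-04,
        -4.66165901e-04],
       [ 6.94736901e-04,  3.00601693e-01, -9.53749516e-01,
        -1.54012313e-01],
       [ 0.00000000e+00,  0.00000000e+00,  0.00000000e+00,
         1.00000000e+00]])}
```

View pics/s.png

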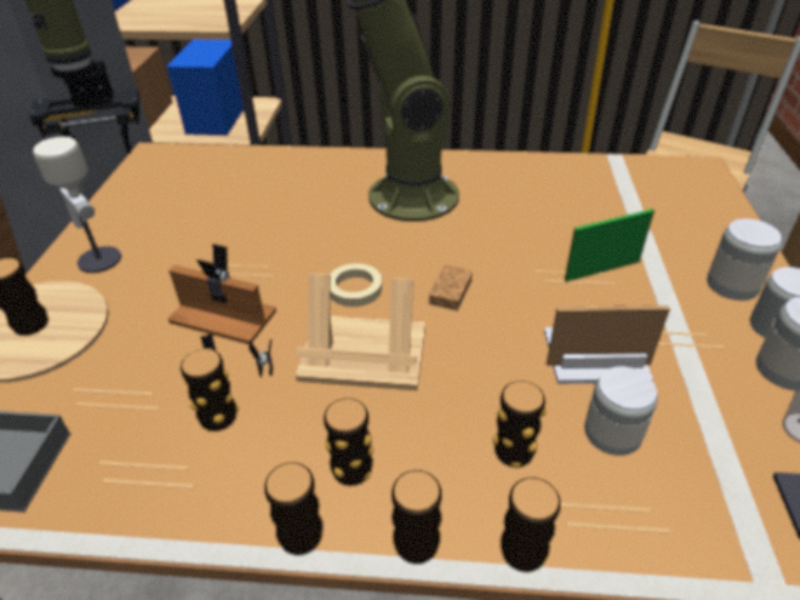

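View pics/t.png

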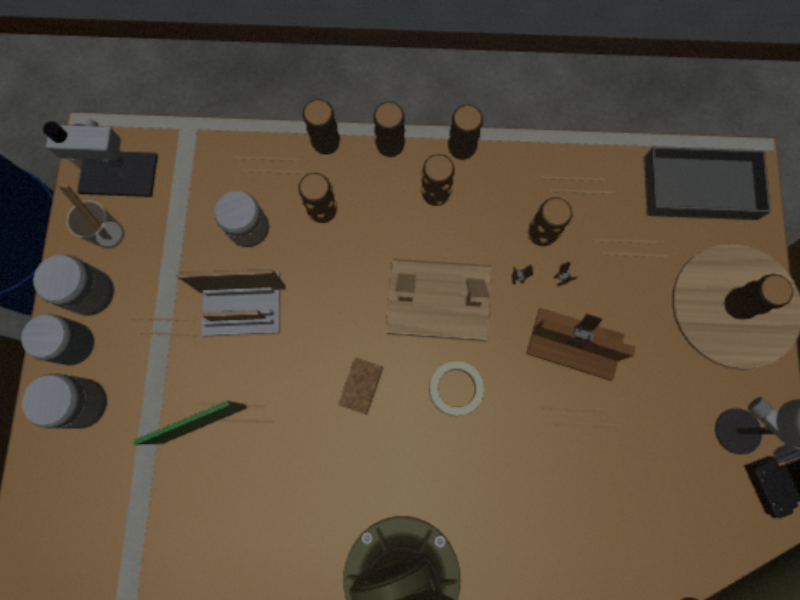

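Board: brown MDF in the rack at scene (608,338) of the 800x600 picture; the green board at (610,245) is the look-alike. Clamp candidates: on the rail (215,270), and two small ones loose on the table at (208,342) and (262,355). The rail one is the largest, so that is the one meant. Next I fit the poses and check the choice in a close crop.

```bash
cat > fit.py <<'E'
from h import *
C={n:(np.load(n+'0.npz')['im'],cloud(n,np.load(n+'0.npz')['d'])) for n in ['scene','top']}
def box(n,lo,hi):
    P=C[n][1].reshape(-1,3);m=np.all((P>lo)&(P<hi),1);return P[m]
def rect(n,name,lo,hi):
    P=box(n,lo,hi)
    if len(P)<5: print(n,name,len(P));return
    (c,s,a)=cv2.minAreaRect((P[:,:2]*1000).astype(np.float32)); print(n,name,len(P),np.round(c,1),np.round(s,1),round(a,2),'z',np.round(np.median(P[:,2]),4),'mean',np.round(P.mean(0),4))
    # line x = a+b*y through the median points
    b,a0=np.polyfit(P[:,1],P[:,0],1); print('    x=%.4f%+.4f*(y-ymid)'%(a0+b*np.median(P[:,1]),b),'ymid %.4f'%np.median(P[:,1]),'y',np.round(np.percentile(P[:,1],[1,99]),4),'resid',np.round((P[:,0]-a0-b*P[:,1]).std(),4))
def plane(n,name,lo,hi):
    P=box(n,lo,hi);
    for _ in range(3):
        c=P.mean(0);w=np.linalg.svd(P-c,full_matrices=False)[2][2];w*=np.sign(w[0]); r=(P-c)@w; P=P[abs(r)<max(2.5*np.median(abs(r)),.002)]
    print(n,name,len(P),'c',np.round(c,4),'n',np.round(w,3),'yaw',np.round(np.degrees(np.arctan2(w[1],w[0])),2),'tilt',np.round(np.degrees(np.arcsin(w[2])),2),'rms',np.round(r.std(),4))
    return c,w
for n in C:
    rect(n,'boardtop',[.5,.25,.136],[.6,.47,.15])
    rect(n,'racktop',[.44,.25,.036],[.62,.45,.046])
    rect(n,'railtop',[.38,-.45,.094],[.55,-.22,.104])
    rect(n,'railbase',[.38,-.45,.006],[.56,-.22,.04])
    rect(n,'uprtop',[.48,-.17,.15],[.60,.06,.17])
    rect(n,'framebase',[.45,-.17,.006],[.66,.06,.03])
    rect(n,'clamp',[.42,-.36,.112],[.52,-.28,.17])
    rect(n,'cl_hi',[.42,-.36,.145],[.52,-.28,.17])
plane('scene','board',[.5,.25,.06],[.6,.47,.14])
plane('scene','uprL',[.49,-.02,.08],[.63,.06,.155])
plane('scene','uprR',[.49,-.16,.08],[.63,-.08,.155])
plane('scene','railface',[.42,-.45,.03],[.53,-.22,.095])
for z in(.09,.11,.13,.15):
    P=box('scene',[.48,-.17,z-.006],[.63,.07,z+.006]);ys=P[:,1]
    for a,b in((-.17,-.05),(-.05,.07)):
        q=P[(ys>a)&(ys<b)]; print(z,len(q),np.round(np.percentile(q[:,1],[2,98]),4),np.round(np.median(q,0),4))
im=C['scene'][0]
save('crop.png',np.hstack([cv2.resize(im[160:280,100:220],(480,480),interpolation=cv2.INTER_CUBIC),cv2.resize(C['top'][0][170:280,340:450],(320,320),interpolation=cv2.INTER_CUBIC).__class__(0) if 0 else np.vstack([cv2.resize(C['top'][0][170:280,340:450],(320,320)),np.zeros((160,320,3),np.uint8)])]))
E
python3 fit.py
```

```text
scene boardtop 368 [547.5 355.9] [ 14. 181.] 5.09 z 0.1419 mean [0.5493 0.3537 0.1413]
    x=0.5495-0.0839*(y-ymid) ymid 0.3514 y [0.2675 0.4448] resid 0.003
scene racktop 352 [555.1 356.6] [ 14.5 178.6] 4.86 z 0.0418 mean [0.5546 0.3568 0.0415]
    x=0.5546-0.0778*(y-ymid) ymid 0.3559 y [0.2695 0.4419] resid 0.0039
scene railtop 363 [ 462.7 -336.8] [182.1  35. ] 77.69 z 0.1011 mean [ 0.4656 -0.3334  0.1002]
    x=0.4676+0.2737*(y-ymid) ymid -0.3263 y [-0.4233 -0.2502] resid 0.0073
scene railbase 1343 [ 470.3 -334.8] [173.2 225. ] 0.41 z 0.0165 mean [ 0.4841 -0.3329  0.0187]
    x=0.4843+0.1260*(y-ymid) ymid -0.3313 y [-0.4323 -0.2422] resid 0.022
scene uprtop 198 [517.8 -54. ] [175.9  17.7] 87.82 z 0.1564 mean [ 0.5196 -0.0564  0.1564]
    x=0.5182+0.0289*(y-ymid) ymid -0.1060 y [-0.1419  0.0338] resid 0.0034
scene framebase 2508 [558.9 -59. ] [217.8 194.1] 88.5 z 0.0195 mean [ 0.5585 -0.0495  0.019 ]
    x=0.5587-0.0407*(y-ymid) ymid -0.0525 y [-0.1582  0.0495] resid 0.0514
scene clamp 348 [ 464.8 -325. ] [33.5 55.3] 75.54 z 0.1371 mean [ 0.463  -0.3227  0.1373]
    x=0.4625-0.5863
[... 1625 characters left out ...]
 uprL 441 c [0.5444 0.015  0.1179] n [ 0.868 -0.022  0.497] yaw -1.43 tilt 29.79 rms 0.0013
scene uprR 441 c [ 0.54   -0.1247  0.1186] n [ 0.865 -0.016  0.502] yaw -1.08 tilt 30.15 rms 0.0014
scene railface 776 c [ 0.4693 -0.3378  0.0615] n [ 0.964 -0.267 -0.002] yaw -15.52 tilt -0.11 rms 0.0011
0.09 86 [-0.1417 -0.1075] [ 0.5566 -0.1244  0.0899]
0.09 82 [-0.0024  0.0316] [0.5608 0.0146 0.0899]
0.11 86 [-0.142  -0.1073] [ 0.5449 -0.1248  0.1094]
0.11 90 [-0.0027  0.0329] [0.5489 0.0152 0.1101]
0.13 91 [-0.1415 -0.1068] [ 0.5334 -0.1227  0.1298]
0.13 83 [-0.0011  0.0326] [0.5372 0.0159 0.1301]
0.15 88 [-0.142  -0.1059] [ 0.5214 -0.1243  0.1509]
0.15 94 [-0.0016  0.0338] [0.526  0.0155 0.1496]
```

View pics/crop.png

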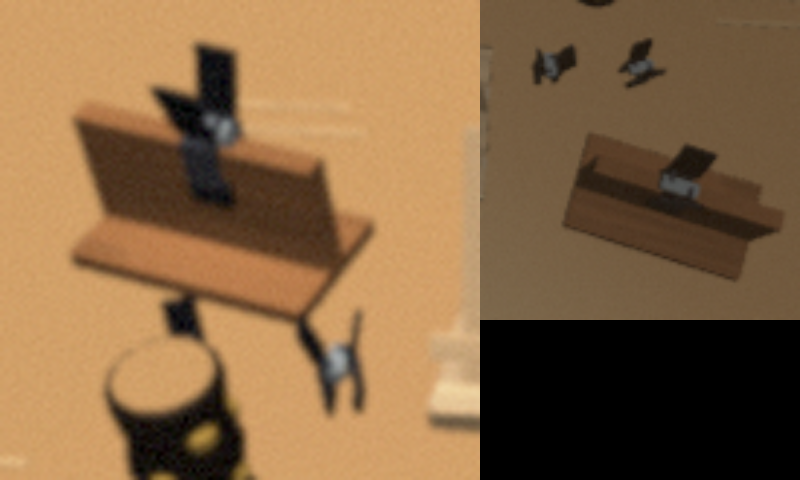

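The crop shows the clamp on the rail (crop 210,120) is clearly the largest, with two smaller ones loose below it. Poses are consistent: board top 0.142, uprights 140 mm apart, tilt 30°.

```bash
cat > go.py <<'E'
# go.py x y z yaw  tx ty tz tyaw [...]: rows from commanded pose to the targets
import sys,numpy as np
a=np.array(sys.argv[1:],float).reshape(-1,4);c=a[0];y=np.radians(c[3])
X=np.array([np.cos(y),np.sin(y),0]);Y=np.array([np.sin(y),-np.cos(y),0]);Z=np.array([0,0,-1.])
p=c
for t in a[1:]:
    d=t[:3]-c[:3]; n=max(np.linalg.norm(t[:3]-p[:3])/.0625,abs(t[3]-p[3])/10.7); p=t
    print([[round(float(d@v),4) for v in (X,Y,Z)],round(float(-np.radians(t[3]-c[3])),4)],'min rows %.1f'%n)
E
python3 go.py .239 -.604 .231 21.6  .5 -.2 .28 55  .548 .3565 .26 95
```

```text
[[0.3914, -0.2795, -0.049], -0.5829] min rows 7.7
[[0.6409, -0.7793, -0.029], -1.2811] min rows 8.9
```

Request:
move_arm([
  [[0.3914,-0.2795,-0.049],-0.5829],
  [[0.3914,-0.2795,-0.049],-0.5829],
  [[0.3914,-0.2795,-0.049],-0.5829],
  [[0.3914,-0.2795,-0.049],-0.5829],
  [[0.3914,-0.2795,-0.049],-0.5829],
  [[0.3914,-0.2795,-0.049],-0.5829],
  [[0.3914,-0.2795,-0.049],-0.5829],
  [[0.3914,-0.2795,-0.049],-0.5829],
  [[0.6409,-0.7793,-0.029],-1.2811],
  [[0.6409,-0.7793,-0.029],-1.2811],
  [[0.6409,-0.7793,-0.029],-1.2811],
  [[0.6409,-0.7793,-0.029],-1.2811],
  [[0.6409,-0.7793,-0.029],-1.2811],
  [[0.6409,-0.7793,-0.029],-1.2811],
  [[0.6409,-0.7793,-0.029],-1.2811],
  [[0.6409,-0.7793,-0.029],-1.2811],
  [[0.6409,-0.7793,-0.029],-1.2811],
  [[0.6409,-0.7793,-0.029],-1.2811],
  [[0.6409,-0.7793,-0.029],-1.2811],
  [[0.6409,-0.7793,-0.029],-1.2811],
], hand=-1, squeeze=25)

```text
time_s: 3.15
tool_pos: [0.5494, 0.354, 0.2597]
tool_rot: [180.0, 0.1, 94.8]
force: [0.1, -0.5, -0.9]
grip_width: 0.0869
```

```bash
cat >> h.py <<'E'
def wcloud(d,o):
    c=env.calibration('wrist');K=np.array(c['intrinsics']);M=np.array(c['mount'])
    v,u=np.mgrid[:d.shape[0],:d.shape[1]]
    x=u-K[0,2];y=v-K[1,2];r=np.hypot(x,y)+1e-9;th=r/K[0,0]
    X=d*np.tan(th)*x/r;Y=d*np.tan(th)*y/r
    P=np.stack([X,-Y,-d],-1);P[d<=0]=np.nan
    T=P@M[:3,:3].T+M[:3,3]
    return T, T@Rot(o['tool_rot']).T+np.array(o['tool_pos'])
E
python3 - <<'E'
from h import *
o=env.get_obs(); im,d=env.read_camera('wrist'); T,W=wcloud(d,o)
print(o['tool_pos'],o['tool_rot'])
m=(W[...,2]>.134)&(W[...,2]<.15)&(abs(W[...,0]-.55)<.06)&(abs(W[...,1]-.356)<.12)
p=W[m];print(len(p),np.round(p.mean(0),4),np.round(np.median(p[:,2]),4));print(cv2.minAreaRect((p[:,:2]*1000).astype(np.float32)))
print(np.round(np.nanpercentile(p,[2,98],axis=0),4))
E
```

```text
[0.54937416 0.35395508 0.25973537] [1.79951044e+02 7.65002805e-02 9.48197946e+01]
1984 [0.5478 0.3648 0.1417] 0.1417
((548.3353271484375, 357.41192626953125), (9.177607536315918, 179.0747528076172), 4.735103130340576)
[[0.5381 0.2729 0.1402]
 [0.5579 0.4442 0.1431]]
```

Request:
move_arm([
  [[0.0005,0,0.05],0.003],
  [[0.0005,0,0.1],0.003],
  [[0.0005,0,0.125],0.003],
  [[0.0005,0,0.14],0.003],
  [[0.0005,0,0.14],0.003],
  [[0.0005,0,0.14],0.003],
])

```text
time_s: 3.95
tool_pos: [0.5491, 0.3569, 0.1212]
tool_rot: [179.9, -0.1, 94.8]
force: [0.6, -0.7, 0.7]
grip_width: 0.087
```

Request:
move_arm([
  [[0,0,0],0],
  [[0,0,0],0],
  [[0,0,0],0],
  [[0,0,0],0],
  [[0,0,0],0],
  [[0,0,0],0],
], hand=1, squeeze=25)

```text
time_s: 4.7
tool_pos: [0.5482, 0.3565, 0.1194]
tool_rot: [-180.0, 0.0, 94.8]
force: [-0.7, -0.3, 0.3]
grip_width: 0.035
```

Request:
move_arm([
  [[0,0,0],0],
  [[0,0,0],0],
  [[0,0,0],0],
  [[0,0,0],0],
  [[0,0,0],0],
  [[0,0,0],0],
  [[0,0,0],0],
  [[0,0,-0.02],0],
  [[0,0,-0.05],0],
  [[0,0,-0.1],0],
  [[0,0,-0.15],0],
  [[0,0,-0.2],0],
  [[0,0,-0.2],0],
])

```text
time_s: 6.32
tool_pos: [0.5489, 0.3586, 0.3259]
tool_rot: [179.6, -0.3, 94.9]
force: [-0.9, 0.8, -2.4]
grip_width: 0.0086
```

```bash
python3 go.py .548 .357 .32 94.8  .588 -.053 .32 88.4
```

```text
[[-0.4119, 0.0056, 0.0], 0.1117] min rows 6.6
```

Request:
move_arm([
  [[-0.04,0.001,0],0.01],
  [[-0.1,0.002,0],0.03],
  [[-0.16,0.003,0],0.05],
  [[-0.22,0.004,0],0.07],
  [[-0.28,0.005,0],0.09],
  [[-0.34,0.0056,0],0.1117],
  [[-0.39,0.0056,0],0.1117],
  [[-0.4119,0.0056,0],0.1117],
  [[-0.4119,0.0056,0],0.1117],
  [[-0.4119,0.0056,0],0.1117],
  [[-0.4119,0.0056,0],0.1117],
])

```text
time_s: 7.7
tool_pos: [0.5884, -0.0506, 0.3197]
tool_rot: [180.0, -0.0, 88.7]
force: [-0.3, 0.1, -1.4]
grip_width: 0.009
```

```bash
python3 - <<'E'
from h import *
o=env.get_obs(); im,d=env.read_camera('wrist'); T,W=wcloud(d,o)
print(o['tool_pos'],o['tool_rot'])
m=(abs(T[...,1])<.03)&(T[...,2]>-.035)&(T[...,2]<.02)&(abs(T[...,0])<.12)
p=T[m];print('board in tool',len(p),np.round(np.nanpercentile(p,[1,50,99],axis=0),4))
m=(W[...,2]>.149)&(W[...,2]<.17)&(W[...,0]<.56)&(W[...,0]>.46)&(abs(W[...,1]+.05)<.13)
p=W[m];print(len(p),np.round(np.percentile(p,[1,50,99],axis=0),4) if len(p) else '')
S,ds=env.read_camera('scene');P=cloud('scene',ds)
m=(abs(P[...,0]-.58)<.05)&(P[...,2]>.2)&(P[...,2]<.34)&(abs(P[...,1]+.053)<.11); p=P[m]
print('scene board',len(p),np.round(np.percentile(p,[1,50,99],axis=0),4))
save('w1.png',np.hstack([cv2.resize(im,(400,300)),cv2.resize(S,(400,300))]))
E
```

```text
[ 0.58839274 -0.05061088  0.31972937] [ 1.79992215e+02 -3.35783323e-02  8.86550733e+01]
board in tool 6216 [[-0.0313 -0.0125 -0.0338]
 [ 0.0304  0.0002 -0.0223]
 [ 0.0899  0.0127  0.0054]]
878 [[ 0.5102 -0.1299  0.1492]
 [ 0.5202  0.0066  0.1566]
 [ 0.5278  0.0345  0.1609]]
scene board 4014 [[ 0.5874 -0.1386  0.2157]
 [ 0.5915 -0.046   0.2786]
 [ 0.6006  0.039   0.3383]]
```

View pics/w1.png

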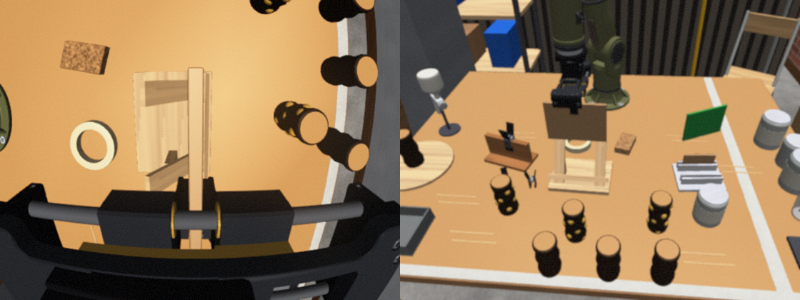

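The board hangs centred in the gripper (right end 90 mm from the TCP, top 22 mm above it), over the easel. Lowering it onto the ledge.

Request:
move_arm([
  [[0,0,0.05],0],
  [[0,0,0.1],0],
  [[0,0,0.135],0],
  [[0,0,0.15],0],
  [[0,0,0.155],0],
  [[0,0,0.157],0],
  [[0,0,0.159],0],
  [[0,0,0.161],0],
  [[0,0,0.161],0],
])

```text
time_s: 8.93
tool_pos: [0.5896, -0.0534, 0.161]
tool_rot: [179.8, 0.1, 88.4]
force: [-1.7, 0.5, 6.5]
grip_width: 0.0089
```

Request:
move_arm([
  [[0,-0.002,0],0],
  [[0,-0.006,0],0],
  [[0,-0.01,0],0],
  [[0,-0.015,0],0],
  [[0,-0.02,0],0],
  [[0,-0.026,0],0],
  [[0,-0.032,0],0],
  [[0,-0.038,0],0],
  [[0,-0.044,0],0],
  [[0,-0.05,0],0],
  [[0,-0.056,0],0],
  [[0,-0.061,0],0],
  [[0,-0.065,0],0],
  [[0,-0.068,0],0],
  [[0,-0.07,0],0],
  [[0,-0.07,0],0],
], hand=0.2, squeeze=10)

```text
time_s: 10.92
tool_pos: [0.5185, -0.0515, 0.1586]
tool_rot: [180.0, 0.0, 88.4]
force: [-0.2, 0.7, -1.0]
grip_width: 0.0348
```

```bash
cat > chk.py <<'E'
from h import *
import sys
def board(tag):
    S,ds=env.read_camera('scene');P=cloud('scene',ds);o=np.array([.5825,-.0535,.048])
    ps=-np.radians(1.6);Rm=R.from_euler('z',ps).as_matrix()@R.from_euler('y',-30,degrees=True).as_matrix()
    F=(P-o)@Rm
    m=(abs(F[...,1])<.11)&(F[...,2]>.012)&(F[...,2]<.15)&(F[...,0]>.003)&(F[...,0]<.05);p=F[m]
    # colour filter: MDF darker than plywood
    A=np.c_[p[:,1:],np.ones(len(p))];w=np.ones(len(p),bool)
    for _ in range(4):
        k=np.linalg.lstsq(A[w],p[w,0],rcond=None)[0];r=p[:,0]-A@k;w=abs(r)<.003
    q=p[w];print(tag,'front x=%.4f + %.4f*y + %.4f*z'%(k[2],k[0],k[1]),'n',w.sum(),'at z=.02 %.4f z=.12 %.4f'%(k[2]+.02*k[1],k[2]+.12*k[1]))
    for z in(.04,.07,.1,.12):
        s=q[abs(q[:,2]-z)<.006];print(z,len(s),np.round(np.percentile(s[:,1],[1,99]),4) if len(s) else '')
    print('z range',np.round(np.percentile(q[:,2],[.5,99.5]),4))
    return S,F
if __name__=='__main__':
    S,F=board('now'); save(sys.argv[1],cv2.resize(S[100:310,90:370],(800,600),interpolation=cv2.INTER_CUBIC))
E
python3 chk.py b1.png
```

```text
now front x=0.0118 + 0.0012*y + -0.0173*z n 3150 at z=.02 0.0115 z=.12 0.0098
0.04 336 [-0.0885  0.0883]
0.07 331 [-0.0869  0.0884]
0.1 323 [-0.0871  0.0895]
0.12 282 [-0.0879  0.089 ]
z range [0.0125 0.1307]
```

View pics/b1.png

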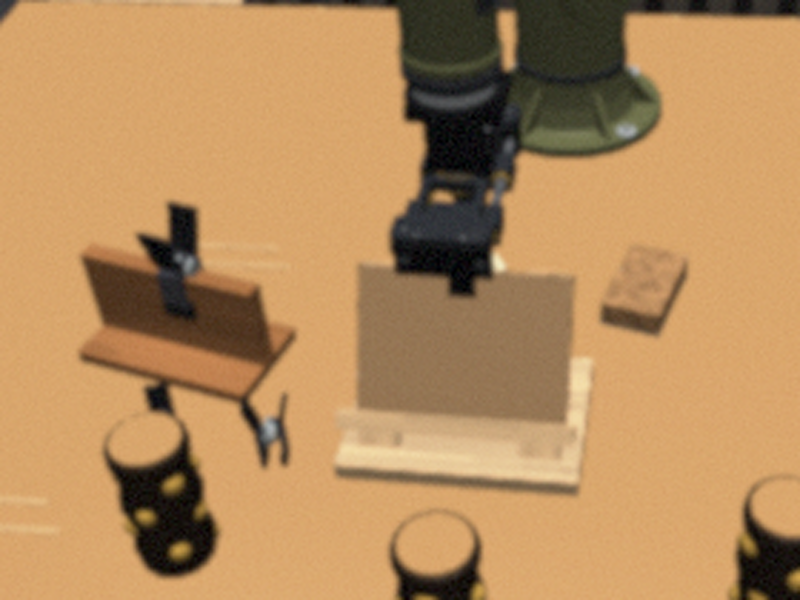

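Board is leaning on the uprights, centred (±88–89 mm), but its foot appears about 2 mm out from the seat (front 11.5 mm at the bottom, 9.8 at the top). I'll nudge the lower face in with closed fingertips, the gripper turned 90° to clear the board.

```bash
python3 go.py .518 -.051 .159 88.4  .523 -.052 .25 88.4 .64 -.0535 .25 -1.6 .615 -.0535 .0865 -1.6 .590 -.0535 .0865 -1.6 .5825 -.0535 .0845 -1.6
```

```text
[[-0.0009, 0.005, -0.091], -0.0] min rows 1.5
[[0.0009, 0.122, -0.091], 1.5708] min rows 8.4
[[0.0002, 0.097, 0.0725], 1.5708] min rows 2.6
[[-0.0005, 0.072, 0.0725], 1.5708] min rows 0.4
[[-0.0007, 0.0645, 0.0745], 1.5708] min rows 0.1
```

Request:
move_arm([
  [[0,0,-0.03],0],
  [[-0.0009,0.005,-0.091],0],
  [[0.0009,0.06,-0.091],0.35],
  [[0.0009,0.122,-0.091],1.5708],
  [[0.0009,0.122,-0.091],1.5708],
  [[0.0009,0.122,-0.091],1.5708],
  [[0.0009,0.122,-0.091],1.5708],
  [[0.0009,0.122,-0.091],1.5708],
  [[0.0009,0.122,-0.091],1.5708],
  [[0.0009,0.122,-0.091],1.5708],
  [[0.0009,0.122,-0.091],1.5708],
  [[0.0005,0.11,-0.04],1.5708],
  [[0.0002,0.105,0.02],1.5708],
  [[0.0002,0.1,0.06],1.5708],
  [[0.0002,0.097,0.0725],1.5708],
  [[0.0002,0.09,0.0725],1.5708],
  [[-0.0005,0.08,0.0725],1.5708],
  [[-0.0005,0.074,0.0725],1.5708],
  [[-0.0005,0.074,0.0725],1.5708],
], hand=1)

```text
time_s: 13.35
tool_pos: [0.5926, -0.0542, 0.0872]
tool_rot: [180.0, -0.1, -1.6]
force: [0.1, -0.2, 0.7]
grip_width: 0.0008
```

Request:
move_arm([
  [[-0.002,0,0],0],
  [[-0.004,0,0.001],0],
  [[-0.006,0,0.002],0],
  [[-0.0075,0,0.003],0],
  [[-0.0075,0,0.003],0],
])

```text
time_s: 13.98
tool_pos: [0.5879, -0.0539, 0.0848]
tool_rot: [180.0, -0.4, -1.6]
force: [5.8, -0.0, 4.1]
grip_width: 0.0004
```

```bash
python3 -c "
from chk import *
board('push')"
```

```text
push front x=0.0091 + 0.0000*y + 0.0197*z n 1281 at z=.02 0.0094 z=.12 0.0114
0.04 276 [-0.0887  0.0901]
0.07 73 [-0.0867  0.0894]
0.1 29 [-0.0801  0.0902]
0.12 5 [-0.073  -0.0609]
z range [0.0123 0.1313]
```

Request:
move_arm([
  [[-0.002,0,0.001],0],
  [[-0.003,0,0.0015],0],
  [[-0.003,0,0.0015],0],
  [[0.02,0,0],0],
  [[0.04,0,-0.03],0],
  [[0.06,0,-0.09],0],
  [[0.06,0,-0.15],0],
  [[0.06,0,-0.19],0],
  [[0.06,0,-0.19],0],
])

```text
time_s: 15.15
tool_pos: [0.6461, -0.0551, 0.2767]
tool_rot: [180.0, -0.3, -1.6]
force: [0.5, 0.0, -0.5]
grip_width: 0.0007
```

```bash
python3 - <<'E'
from chk import *
board('retreated')
o=env.get_obs();print(o['tool_pos'],o['tool_rot'],o['force'])
E
```

```text
retreated front x=0.0095 + 0.0019*y + -0.0007*z n 3266 at z=.02 0.0095 z=.12 0.0094
0.04 313 [-0.087   0.0882]
0.07 318 [-0.0866  0.0885]
0.1 338 [-0.0856  0.0891]
0.12 334 [-0.0873  0.0885]
z range [0.0127 0.1315]
[ 0.64494784 -0.05529268  0.27391474] [ 1.79984910e+02 -4.72875276e-02 -1.56922239e+00] [ 0.08556412 -0.83848223 -0.87839399]
```

Board is seated: front face 9.5 mm at both ends. Now to the clamp on the rail.

```bash
python3 go.py .6445 -.055 .2735 -1.6 .4668 -.324 .27 74.5
```

```text
[[-0.1701, 0.2739, 0.0035], -1.3282] min rows 7.1
```

Request:
move_arm([
  [[-0.03,0.05,0],-0.15],
  [[-0.06,0.1,0],-0.35],
  [[-0.1,0.16,0],-0.55],
  [[-0.13,0.22,0],-0.75],
  [[-0.16,0.26,0.002],-0.95],
  [[-0.1701,0.2739,0.0035],-1.15],
  [[-0.1701,0.2739,0.0035],-1.3282],
  [[-0.1701,0.2739,0.0035],-1.3282],
  [[-0.1701,0.2739,0.0035],-1.3282],
  [[-0.1701,0.2739,0.0035],-1.3282],
  [[-0.1701,0.2739,0.0035],-1.3282],
  [[-0.1701,0.2739,0.0035],-1.3282],
], hand=-1)

```text
time_s: 16.7
tool_pos: [0.4674, -0.3244, 0.2694]
tool_rot: [-180.0, 0.0, 74.5]
force: [-0.0, 0.4, 0.4]
grip_width: 0.087
```

```bash
cat > cl.py <<'E'
from h import *
o=env.get_obs(); im,d=env.read_camera('wrist'); T,W=wcloud(d,o)
print(o['time_s'],o['tool_pos'],o['tool_rot'])
near=(np.hypot(W[...,0]-.467,W[...,1]+.324)<.05)
for lo,hi in((.145,.17),(.155,.17),(.12,.145),(.105,.12)):
    p=W[near&(W[...,2]>lo)&(W[...,2]<hi)]
    if len(p)>5:
        print(lo,len(p),np.round(np.percentile(p[:,2],[50,99]),4),cv2.minAreaRect((p[:,:2]*1000).astype(np.float32)))
p=W[(np.hypot(W[...,0]-.467,W[...,1]+.324)<.13)&(W[...,2]>.096)&(W[...,2]<.103)];print('rail',len(p),cv2.minAreaRect((p[:,:2]*1000).astype(np.float32)))
save('w2.png',cv2.resize(im,(640,480)))
E
python3 cl.py
```

```text
16.7 [ 0.46739677 -0.32442868  0.26944063] [-1.79989679e+02  1.36720168e-03  7.45083191e+01]
0.145 708 [0.1565 0.1593] ((465.2225036621094, -324.2326354980469), (30.602746963500977, 54.2320671081543), 74.09471130371094)
0.155 422 [0.1575 0.1594] ((465.2005310058594, -324.3097839355469), (30.442306518554688, 54.2320671081543), 74.09471893310547)
0.12 600 [0.133  0.1448] ((466.0450439453125, -323.8359069824219), (29.192049026489258, 44.332218170166016), 74.85302734375)
0.105 762 [0.1146 0.1195] ((465.8984069824219, -324.5239562988281), (34.557716369628906, 32.028656005859375), 75.61927795410156)
rail 2210 ((463.476806640625, -337.09869384765625), (179.728515625, 33.42430114746094), 78.4703598022461)
```

View pics/w2.png

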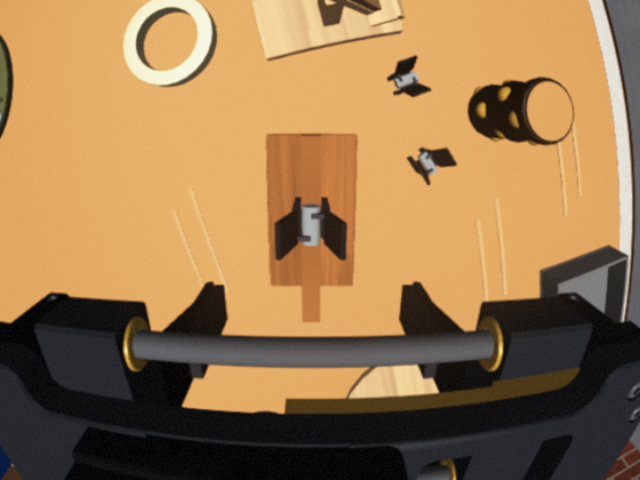

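```bash
python3 go.py .4668 -.324 .27 74.5 .4654 -.3243 .27 74.5  .4654 -.3243 .142 74.5
```

```text
[[-0.0007, -0.0013, 0.0], -0.0] min rows 0.0
[[-0.0007, -0.0013, 0.128], -0.0] min rows 2.0
```

Request:
move_arm([
  [[-0.0007,-0.0013,0.03],0],
  [[-0.0007,-0.0013,0.08],0],
  [[-0.0007,-0.0013,0.115],0],
  [[-0.0007,-0.0013,0.128],0],
  [[-0.0007,-0.0013,0.128],0],
  [[-0.0007,-0.0013,0.128],0],
])

```text
time_s: 17.5
tool_pos: [0.467, -0.3256, 0.1434]
tool_rot: [179.8, 0.1, 74.5]
force: [0.3, 1.2, 0.4]
grip_width: 0.0871
```

Request:
move_arm([
  [[0,0,0],0],
  [[0,0,0],0],
  [[0,0,0],0],
  [[0,0,0],0],
  [[0,0,0],0],
  [[0,0,0],0],
  [[0,0,0],0],
  [[0,0,0],0],
  [[0,0,0],0],
  [[0,0,0],0],
], hand=1, squeeze=28)

```text
time_s: 18.75
tool_pos: [0.4664, -0.3255, 0.1456]
tool_rot: [179.9, 0.1, 74.5]
force: [-5.9, 4.2, 19.5]
grip_width: 0.0263
```

Request:
move_arm([
  [[0,0,-0.01],0],
  [[0,0,-0.03],0],
  [[0,0,-0.07],0],
  [[0,0,-0.12],0],
  [[0,0,-0.15],0],
  [[0,0,-0.15],0],
  [[0,0,-0.15],0],
])

```text
time_s: 19.62
tool_pos: [0.4653, -0.3246, 0.2898]
tool_rot: [-179.9, -0.0, 74.5]
force: [-0.2, -0.2, -1.8]
grip_width: 0.0258
```

```bash
python3 go.py .4654 -.3243 .292 74.5 .523 -.122 .292 88.4; python3 - <<'E'
from h import *
o=env.get_obs(); im,d=env.read_camera('wrist')
S,ds=env.read_camera('scene'); P=cloud('scene',ds)
print(o['tool_pos'],o['force'],o['grip_width'])
m=(np.hypot(P[...,0]-.4654,P[...,1]+.3243)<.06)&(P[...,2]>.17)&(P[...,2]<.3);p=P[m];print(np.round(np.percentile(p,[0.5,50,99.5],axis=0),4))
v,u=np.where(m); print(u.min(),u.max(),v.min(),v.max())
c=[int(np.median(u)),int(np.median(v))]; s=S[max(c[1]-50,0):c[1]+50,max(c[0]-50,0):c[0]+50]
save('g1.png',np.hstack([cv2.resize(im[160:420,140:400],(400,400)),cv2.resize(s,(400,400),interpolation=cv2.INTER_CUBIC)]))
E
```

```text
[[0.2103, 0.0014, 0.0], -0.2426] min rows 3.4
[ 0.465284   -0.32457876  0.28982934] [-0.23661108 -0.19484649 -1.81766283] 0.025839129986605886
[[ 0.4373 -0.344   0.2078]
 [ 0.4767 -0.3201  0.2542]
 [ 0.492  -0.303   0.2996]]
127 156 124 167
```

View pics/g1.png

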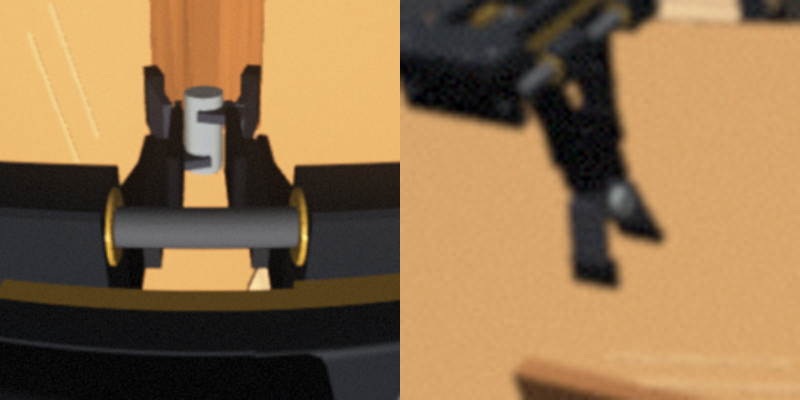

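Request:
move_arm([
  [[0.04,0.0003,0],-0.05],
  [[0.09,0.0006,0],-0.12],
  [[0.14,0.001,0],-0.2],
  [[0.19,0.0014,0],-0.2426],
  [[0.2103,0.0014,0],-0.2426],
  [[0.2103,0.0014,0],-0.2426],
  [[0.2103,0.0014,0],-0.2426],
  [[0.2103,0.0014,0],-0.2426],
])

```text
time_s: 20.72
tool_pos: [0.5229, -0.1243, 0.2912]
tool_rot: [-180.0, 0.0, 88.3]
force: [0.1, 0.8, -1.5]
grip_width: 0.0259
```

```bash
python3 - <<'E'
from h import *
o=env.get_obs(); im,d=env.read_camera('wrist'); T,W=wcloud(d,o)
print(o['tool_pos'],o['tool_rot'],o['force'])
g=im.astype(int); m=(abs(T[...,1])<.03)&(T[...,2]>.0)&(T[...,2]<.12)&(abs(T[...,0])<.04)
sil=m&(g.min(-1)>110)&(g.max(-1)-g.min(-1)<40); p=T[sil];print('barrel',len(p),np.round(np.percentile(p,[2,50,98],axis=0),4))
p=T[m];print('clamp',np.round(np.percentile(p,[1,50,99],axis=0),4))
for z in np.arange(.02,.1,.008):
    q=T[m&(abs(T[...,2]-z)<.004)]
    if len(q)>3: print(round(z,3),len(q),np.round(np.percentile(q,[2,98],axis=0),4).tolist())
# uprights/board top as seen by wrist: top edge of board right part
q=W[(W[...,2]>.155)&(W[...,2]<.172)&(abs(W[...,0]-.52)<.03)&(abs(W[...,1]+.053)<.1)]
print('boardtop',len(q)); 
for a in(-.14,-.1,-.06,-.02,.02):
    s=q[abs(q[:,1]-a)<.015]
    if len(s)>20: print(a,len(s),np.round(np.percentile(s,[2,50,98],axis=0),4).tolist())
E
```

```text
[ 0.52289723 -0.1242504   0.29116281] [-1.79958137e+02  1.19449171e-02  8.82749577e+01] [ 0.12058025  0.8206739  -1.48934082]
barrel 857 [[-0.0158 -0.0079  0.0285]
 [ 0.0014 -0.0009  0.0317]
 [ 0.017   0.0061  0.0352]]
clamp [[-0.0151 -0.0289  0.0007]
 [ 0.01   -0.0003  0.0328]
 [ 0.0175  0.0262  0.0821]]
0.02 153 [[-0.0121, -0.013, 0.0161], [0.0155, 0.0118, 0.0238]]
0.028 854 [[-0.015, -0.0087, 0.0248], [0.017, 0.0129, 0.0319]]
0.036 825 [[-0.0153, -0.0188, 0.0321], [0.0175, 0.0163, 0.0396]]
0.044 261 [[-0.0051, -0.0216, 0.0402], [0.0176, 0.0188, 0.0478]]
0.052 176 [[-0.0085, -0.0241, 0.0482], [0.0137, 0.021, 0.0558]]
0.06 175 [[-0.0115, -0.0266, 0.0563], [0.0137, 0.0232, 0.0638]]
0.068 247 [[-0.0112, -0.0279, 0.0641], [0.0157, 0.0243, 0.0714]]
0.076 129 [[-0.0127, -0.0299, 0.0723], [0.0159, 0.0262, 0.0795]]
0.084 58 [[-0.0131, -0.029, 0.0805], [0.0159, 0.0274, 0.0848]]
boardtop 3558
-0.14 251 [[0.5089, -0.1375, 0.1553], [0.5187, -0.1302, 0.1595], [0.5297, -0.1253, 0.1649]]
-0.1 567 [[0.5108, -0.1145, 0.1556], [0.5232, -0.1032, 0.1615], [0.5306, -0.0858, 0.1651]]
-0.06 526 [[0.519, -0.0743, 0.1553], [0.5255, -0.0601, 0.1621], [0.5322, -0.0457, 0.1653]]
-0.02 525 [[0.5202, -0.0343, 0.1556], [0.5269, -0.0202, 0.1622], [0.5336, -0.0056, 0.1651]]
0.02 795 [[0.514, 0.0055, 0.1554], [0.5242, 0.0199, 0.1606], [0.5342, 0.0344, 0.1652]]
```

Request:
move_arm([
  [[0,0.0005,0.03],0],
  [[0,0.0005,0.05],0],
  [[0,0.0005,0.06],0],
  [[0,0.0005,0.068],0],
  [[0,0.0005,0.072],0],
  [[0,0.0005,0.072],0],
])

```text
time_s: 21.52
tool_pos: [0.524, -0.1227, 0.2198]
tool_rot: [180.0, 0.0, 88.4]
force: [0.6, 0.2, -1.6]
grip_width: 0.0257
```

Request:
move_arm([
  [[0,0,0.002],0],
  [[0,0,0.004],0],
  [[0,0,0.006],0],
  [[0,0,0.007],0],
  [[0,0,0.007],0],
])

```text
time_s: 22.15
tool_pos: [0.5246, -0.1227, 0.2129]
tool_rot: [179.9, 0.0, 88.4]
force: [2.3, -0.8, 0.4]
grip_width: 0.026
```

Request:
move_arm([
  [[0,0.0015,0],0],
  [[0,0.0015,0.0015],0],
  [[0,0.0015,0.003],0],
  [[0,0.0015,0.003],0],
])

```text
time_s: 22.65
tool_pos: [0.5258, -0.1227, 0.2111]
tool_rot: [179.9, 0.1, 88.4]
force: [-1.5, -0.1, 7.2]
grip_width: 0.0255
```

Request:
move_arm([
  [[0,-0.003,0],0],
  [[0,-0.008,0.001],0],
  [[0,-0.013,0.002],0],
  [[0,-0.018,0.003],0],
  [[0,-0.023,0.003],0],
  [[0,-0.028,0.003],0],
  [[0,-0.033,0.003],0],
  [[0,-0.036,0.003],0],
  [[0,-0.036,0.003],0],
], hand=-1)

```text
time_s: 23.78
tool_pos: [0.4894, -0.1218, 0.2067]
tool_rot: [180.0, 0.0, 88.4]
force: [0.3, -0.6, 0.0]
grip_width: 0.087
```

```bash
python3 - <<'E'
from chk import *
S,F=board('rel')
np.save('F.npy',F)
im,d=env.read_camera('wrist')
save('r1.png',np.hstack([cv2.resize(S[130:250,140:260],(400,400),interpolation=cv2.INTER_CUBIC),cv2.resize(im[160:420,140:400],(400,400))]))
E
```

```text
rel front x=0.0095 + -0.0006*y + 0.0021*z n 3099 at z=.02 0.0095 z=.12 0.0097
0.04 324 [-0.0887  0.0897]
0.07 326 [-0.0874  0.0889]
0.1 262 [-0.0557  0.0899]
0.12 295 [-0.0876  0.0888]
z range [0.0127 0.1413]
```

View pics/r1.png

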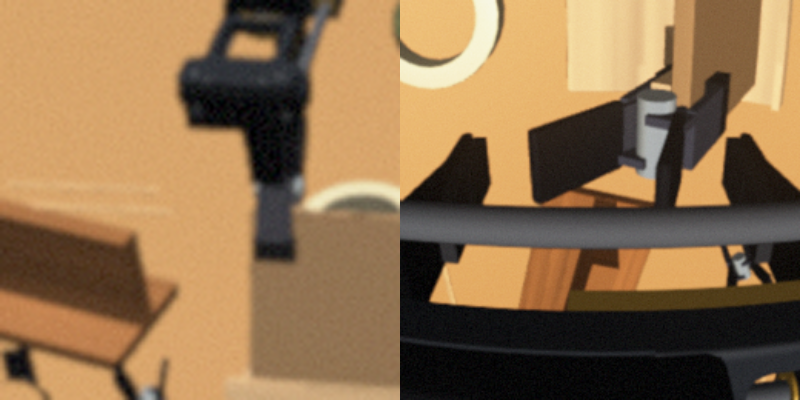

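The clamp sits over the edge, tilted into line with the board. Retreating straight up, then measuring it.

Request:
move_arm([
  [[0,0,-0.02],0],
  [[0,0,-0.06],0],
  [[0,0,-0.11],0],
  [[0,0,-0.15],0],
  [[0,0,-0.15],0],
  [[0,0,-0.15],0],
  [[0,0,-0.15],0],
])

```text
time_s: 24.75
tool_pos: [0.4889, -0.1216, 0.3551]
tool_rot: [-179.9, -0.0, 88.4]
force: [0.1, 0.6, -0.1]
grip_width: 0.0872
```

```bash
python3 - <<'E'
from chk import *
S,F=board('ret')
o=env.get_obs(); im,d=env.read_camera('wrist'); T,W=wcloud(d,o)
print(o['tool_pos'],o['force'])
Rm=R.from_euler('z',-1.6,degrees=True).as_matrix()@R.from_euler('y',-30,degrees=True).as_matrix()
G=(W-np.array([.584,-.0535,.048]))@Rm
td,dd=env.read_camera('top'); H=(cloud('top',dd)-np.array([.584,-.0535,.048]))@Rm
for nm,A,I in(('wrist',G,im),('scene',F,S),('top',H,td)):
    g=I.astype(int); m=(abs(A[...,1]+.07)<.03)&(abs(A[...,0])<.05)&(A[...,2]>.08)&(A[...,2]<.21)
    dark=m&(g.max(-1)<75); sil=m&(g.min(-1)>80)&(g.max(-1)-g.min(-1)<35)&(A[...,2]>.13)
    for t,k in(('dark',dark),('barrel',sil)):
        p=A[k]
        if len(p)>5: print(nm,t,len(p),np.round(np.percentile(p,[2,50,98],axis=0),4).tolist())
    p=A[dark&(A[...,0]>.012)&(A[...,2]<.128)]
    if len(p)>5: print(nm,'front jaw',len(p),np.round(np.percentile(p,[2,98],axis=0),4).tolist())
    p=A[dark&(A[...,2]>.16)]
    if len(p)>5: print(nm,'handles',len(p),np.round(np.percentile(p,[1,99],axis=0),4).tolist())
save('f1.png',np.hstack([cv2.resize(S[130:280,140:340],(400,300),interpolation=cv2.INTER_CUBIC),cv2.resize(im,(400,300))]))
E
```

```text
ret front x=0.0093 + -0.0009*y + 0.0031*z n 3159 at z=.02 0.0093 z=.12 0.0097
0.04 330 [-0.0888  0.0881]
0.07 338 [-0.0876  0.0882]
0.1 279 [-0.056  0.09 ]
0.12 295 [-0.0874  0.089 ]
z range [0.0126 0.1422]
[ 0.48889486 -0.12163085  0.35521058] [-0.22263616  0.16000075 -1.48363727]
wrist dark 1853 [[-0.0235, -0.0827, 0.1005], [-0.0109, -0.0685, 0.1663], [0.0265, -0.0555, 0.1943]]
wrist barrel 215 [[-0.005, -0.0855, 0.1425], [-0.0, -0.0619, 0.1512], [0.0174, -0.0531, 0.1774]]
wrist front jaw 259 [[0.0128, -0.082, 0.0962], [0.0176, -0.0547, 0.1275]]
wrist handles 1086 [[-0.0245, -0.0835, 0.1604], [0.0269, -0.0554, 0.1949]]
scene dark 470 [[-0.017, -0.0832, 0.0975], [0.0181, -0.0695, 0.1534], [0.0283, -0.0572, 0.1926]]
scene barrel 26 [[-0.0047, -0.0862, 0.136], [0.0082, -0.0579, 0.1472], [0.017, -0.0541, 0.1539]]
scene front jaw 136 [[0.0133, -0.0832, 0.0961], [0.0213, -0.0591, 0.1276]]
scene handles 201 [[-0.0202, -0.0834, 0.1605], [0.0308, -0.0567, 0.1952]]
top dark 81 [[-0.01, -0.0637, 0.086], [0.0111, -0.0562, 0.1242], [0.0244, -0.0412, 0.1888]]
top barrel 9 [[-0.0018, -0.0575, 0.1482], [0.0042, -0.0568, 0.1522], [0.0079, -0.0541, 0.1546]]
top front jaw 13 [[0.015, -0.0646, 0.0957], [0.0193, -0.0557, 0.1216]]
top handles 6 [[0.0173, -0.0594, 0.1616], [0.0274, -0.055, 0.1954]]
```

View pics/f1.png

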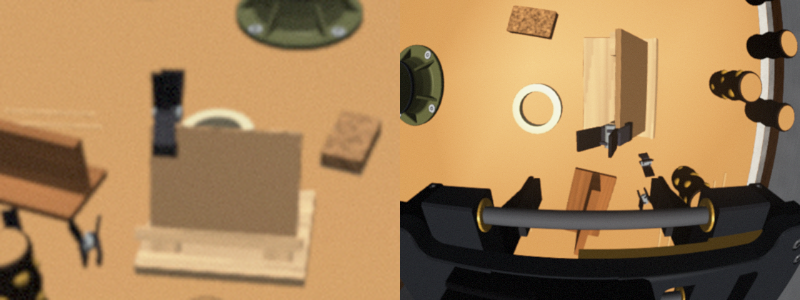

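```bash
python3 -c "
from cell import env
print(env.sign_off(), env.get_obs()['time_s'])"
```

```text
the job is handed in; nothing more can be done
the job is handed in; nothing more can be done
```

The large board is on the easel and clamped at the right-hand upright (frame y = -70 mm). I handed the job in at about 25 s of the 61 s; no verdict was reported.

**How it went:** I lifted the board from the rack, stood it on the ledge and tipped it back against the uprights. Its foot was then about 2 mm out, so I nudged it in with closed fingertips. I squeezed the clamp off the rail, lowered it over the top edge and released it, and it swung into line with the board.

**Last checks:**
- **Board:** Its front face is 9.3 mm off the uprights' plane near the bottom and 9.7 mm near the top (9 mm nominal). It is centred to about 1 mm.
- **Clamp:** It is centred at frame y ≈ -69.5 mm and in line with the board's slope. The hinge axis is about 12–13 mm above the top edge, so the pads lie roughly 21–39 mm below it, fully on board and upright.
- **Arm:** The gripper was open and about 15 cm above its release height, with no contact force.

**Not perfect:** The hinge barrel stops about 4 mm short of resting on the top edge. I did not push it further, to avoid disturbing the seat. I did not touch the other things on the table on purpose. They looked in place in the last pictures, but I did not measure them.

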